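# Tip the floor panel out of a puppet stage

## Robot

A 7-joint arm with a two-finger parallel gripper is mounted at the origin on the work surface. World frame = base frame: x ahead of the robot, y to its left, z up, the work surface at z = 0. Lengths are in m, angles in rad, forces in N, time in s.
With the tool pointing down it reaches from about 0.425 to 0.925 m from the base axis. Payload 6.8 kg.
Tool frame: the origin (TCP) lies at the very end of the fingers, on their centre line; the grasp point (between the pads) lies 19 mm behind it; z points along the fingers, y is the line along which they close (so a half turn about z gives the same grasp; the last joint's range is limited). The gripper opens to 85 mm and grips with 20 to 120 N. Pads are 22 mm wide; open, the fingers measure 114 mm over their backs; the gripper's body (76 mm by 85 mm) begins 54 mm behind the grasp point. The pads swing forward as they close: fully open they stand 13 mm farther back than shut.
Start: joints at [1.052, 0.477, 0.022, 1.555, -0.011, 1.109, -0.083], TCP at [0.27, -0.619, 0.231] pointing down, gripper open.
Joint ranges: [-2.96, 2.96], [-0.34, 2.1], [-1.41, 1.46], [0.24, 2.44], [-1.37, 4.51], [0.17, 1.92], [-2.96, 2.96]. Speed limits (rad/s): [2.39, 2.39, 3.14, 3.14, 3.14, 3.14, 3.14].

## Interface

Orientations are given as a unit quaternion [w, x, y, z].
In Python, from station import bot gives the robot as it stands. The module is installed in compiled form; this text tells all that it offers.
- The arm moves only by the shell command python3 -m jog 'ROWS' [OPENING] [FORCE]. ROWS is JSON, a list of rows, each a list of 4 numbers: the shift along the tool's x, y, z in cm, then the turn about the tool's z in rad. In form: [[x, y, z, spin], ...]. A call has 1 to 20 rows; each row is the pose to reach, as a shift and turn from the pose commanded when the call began, along the tool's axes at that moment; what a row does not reach only later rows make up. A row lasts 1/12 s, in which the tool goes at most 41.7 mm and 7.16 degrees, less where a joint would pass 70% of its speed; a pose out of reach is approached as far as the arm can. A call with a gripper value outside its range is refused whole. OPENING is the closure, from -1 (fully open) to 1 (shut), set as the call begins (- or left out, the last holds). The fingers move at their own pace and stop on an object; FORCE is the grip in N (left out, the last holds). Time passes only in rows, so rows that repeat a pose let the fingers close. It gives the time, the measured TCP pose, the force, the opening and the grip force at its end, in the units of the state.
- bot.get_obs(): the state, without advancing time (a new reading comes with each control period).
- bot.read_camera(name): name is "scene" or "top"; returns a dict with "pixels" (420x560x3 uint8, red, green, blue), "depth" (420x560 float32, m along the optical axis (not along the pixel's ray), 0 where there is no reading), "fovy" (degrees; the focal length in pixels is half the picture's height over the tangent of half this angle, whatever the lens; pixels are square), "cx", "cy" (the principal point, pixels), "pose" (4x4, takes a point from camera to world coordinates). Camera axes: x right, y down, z forward; pixel columns grow to the right and rows downward; lengths in m; the calibration is good to about 2 mm. A picture is of the moment at which its call begins.
- bot.hand_in(): hands the job in; it is judged then, once.
The state is a dict: "t": time; "q": joint angles; "joint_vel": joint speeds; "joint_torque": joint torques, N m; "eef_pos": TCP position; "tool_rot": TCP orientation; "contact_force": force on the tool from outside, world axes, zero at the start; "torque": the same for the moment, N m; "gripper_width": opening from 0.0 (shut) to 1.0 (fully open); "grasp_force": force on a finger pad.
Only numpy, scipy, OpenCV 4.12 (cv2) and the standard library are available. Lean on these libraries where they do the work, as an engineer would, in place of code of your own. Each camera call takes 0.05 s, during which the arm holds its last target. There are 200 camera calls.

## Task

Take the loose floor panel out of the puppet stage's plinth: press down its end over the ramp and drag it down the ramp until it stays tipped up by itself when you let go, then take it by the raised end, reaching in aslant under the camera rail, lift it out and lay it on the cork mat without dropping it: wholly on the mat, lengthwise and square with it, same face up. Leave everything else where it stands.

Things in the scene. Friction and masses are not known exactly. Their poses are not given: they have to be found in the camera images.
- plinth: dark wooden base of a puppet stage, fixed, 243 (x) x 240 (y) mm, flat top 73 mm above the bench. Origin at bench height under the ridge, z up. A recess 68 mm wide runs along x from -95 to +106 mm between upright walls as high as the top: a level bed 65 mm above the bench from the ridge (x = 0) to +106, and a ramp from the ridge down to the end wall at -95 (the end nearer the robot)
- ridge (a point): middle of the ridge where bed and ramp meet, 65 mm above the bench; axes as the plinth's. From here the ramp falls towards -x at 33 degrees (0.576 rad) below level
- rail (a point): middle of a fixed aluminium camera rail, a bar 16 mm thick along the plinth's y over the far part of the bed, at plinth x = 95 mm, 187 mm above the bench, on two 12 mm posts at y = -108 and +108 mm
- panel: loose wooden floor panel 190 (x) x 62 (y) x 8 (z) mm, about 0.16 kg, friction about 0.6. Origin at the middle of its underside, z out of its upper face. At the start it lies on the bed, upper face level with the plinth's top, x along the plinth's; its middle is 6 to 9 mm on the bed's side of the ridge and its -x end juts out over the ramp
- press_end (a point): on the panel's upper face, 73 mm from its middle towards -x: a place to press. A light press tips the panel about the ridge onto the ramp; let go there it falls back, unless it has been dragged (or has slid) some 20 mm down the ramp to the end wall, its middle then 13 mm past the ridge: so it stays
- lift_end (a point): on the panel's upper face, 75 mm from its middle towards +x: a place to grasp it across its 62 mm width once the panel stays tipped; its +x end is then about 45 mm above the bed and still under the rail's height
- mat: cork mat fixed on the bench, 260 (x) x 140 (y) x 4 mm; origin at the middle of its underside, z up
- spool_near: a wire spool of bare metal, 60 mm across, 62 mm tall, standing in front of the robot; leave alone
- spool_far: a like spool between plinth and mat, at the far side; leave alone
- spool_right: a like spool standing at the right, beside the brush; leave alone
- screwdriver: screwdriver lying left of the work; leave alone
- brush: brush lying right of the work; leave alone
- stool: miniature wooden stool 50 x 40 x 45 mm standing on the plinth's top, 90 mm to the side (+y) of the recess's middle line, beside the ramp; leave alone
- urn: miniature clay urn 40 mm across, 50 mm tall on the plinth's top, 90 mm to the other side (-y); leave alone
Not all that is in view belongs to the job. Of the things shaped like the panel, the wooden one is meant.

How it is judged:
By the outcome, as a careful person would: the job done as asked, in the order asked, and still so for the second after the job is handed in, with the robot touching nothing.
It also fails if it takes over 61 s, if anything falls off the work surface, if the arm or the gripper's body presses on something with over 40 N, if the wrist force passes 120 N, or if a joint passes its speed limit or range.

## Working session

There is one attempt and no reset: what is moved stays moved. The work goes in short steps, Python scripts to look and compute and a shell command to move; the robot and the scene stay as the last step left them, time stands still between calls to the robot, and variables do not carry over. Pictures are saved under pics/ and viewed, at most 10 in all, crops included, and the job is handed in when it is done.

```bash
mkdir -p pics; cat > h.py <<'E'
import numpy as np,cv2
from station import bot
def cam(n):
    c=bot.read_camera(n); c['f']=210/np.tan(np.radians(c['fovy'])/2); return c
def save(c,f): cv2.imwrite('pics/'+f,c['pixels'][...,::-1])
def cloud(c):
    v,u=np.mgrid[:420,:560]; d=c['depth']
    p=np.stack([(u-c['cx'])/c['f']*d,(v-c['cy'])/c['f']*d,d],-1)
    w=p@c['pose'][:3,:3].T+c['pose'][:3,3]; w[d==0]=np.nan; return w
E
python3 - <<'E'
from h import *
np.set_printoptions(precision=4,suppress=True)
for n in('scene','top'):
    c=cam(n); save(c,n+'0.png'); print(n,c['fovy'],c['cx'],c['cy']); print(c['pose']); np.savez(n+'0.npz',w=cloud(c),p=c['pixels'])
print(bot.get_obs())
E
```

```text
scene 51.887522814119784 276.8847403347468 207.36069643550317
[[ 0.1695  0.8058 -0.5674  1.1529]
 [ 0.9854 -0.1462  0.0867 -0.0834]
 [-0.0131 -0.5739 -0.8188  1.0998]
 [ 0.      0.      0.      1.    ]]
top 55.59105575331631 279.89817617295273 208.55083726437445
[[-0.0009 -0.9927  0.1209  0.3601]
 [-0.9998 -0.0015 -0.0203  0.0188]
 [ 0.0203 -0.1209 -0.9925  1.4285]
 [ 0.      0.      0.      1.    ]]
{'t': 0.1, 'q': array([ 1.0519,  0.4777,  0.0223,  1.5563, -0.0115,  1.1093, -0.0831]), 'joint_vel': array([ 0.0011, -0.0039, -0.0002, -0.0021,  0.0007,  0.0001, -0.0007]), 'joint_torque': array([  0.0041, -59.7766,   1.6143, -28.1955,   0.0129,   0.0051,
         0.    ]), 'eef_pos': array([ 0.2694, -0.6183,  0.2304]), 'tool_rot': array([-0.0008,  0.979 ,  0.204 , -0.0002]), 'contact_force': array([ 0.3647,  0.0246, -0.0568]), 'torque': array([-0.0253, -0.0059,  0.0218]), 'grasp_force': 0.0, 'gripper_width': 0.9984083780325805}
```

View pics/top0.png

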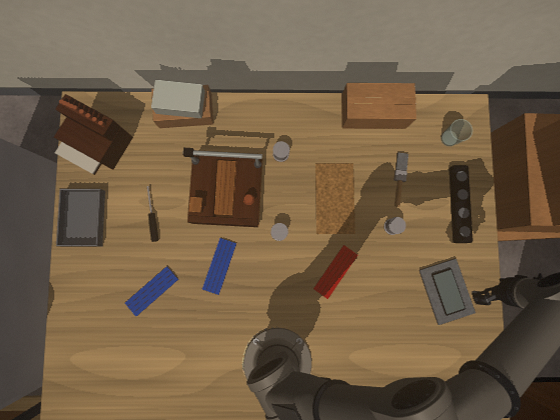

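View pics/scene0.png

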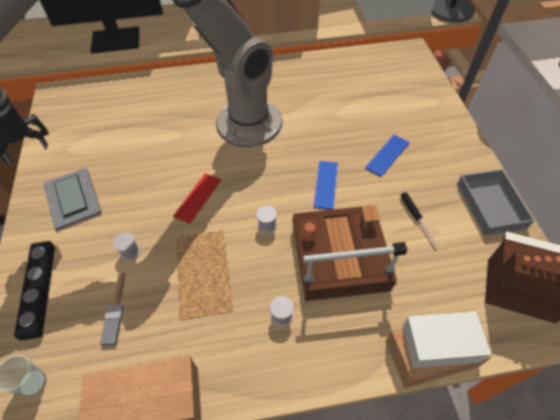

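The top view shows the plinth at about (227,190) with the wooden panel at (226,188), the rail at (227,154) and the mat at (335,199). The stool is at (196,204) and the urn at (249,200). The red and blue panels are decoys.

```bash
python3 - <<'E'
from h import *
np.set_printoptions(precision=4,suppress=True)
d=np.load('top0.npz'); w=d['w']; p=d['p'].astype(int)
v,u=np.mgrid[:420,:560]
def rect(m,name):
    m=cv2.morphologyEx(m.astype(np.uint8),cv2.MORPH_OPEN,np.ones((2,2)))
    n,l,s,_=cv2.connectedComponentsWithStats(m); k=1+np.argmax(s[1:,4]); q=w[l==k]
    r=cv2.minAreaRect((q[:,:2]*1000).astype(np.float32)); print(name,len(q),r,'z',np.median(q[:,2]))
roi=(u>180)&(u<275)&(v>140)&(v<235)
sat=p[...,0]-p[...,2]
rect(roi&(abs(w[...,2]-.073)<.008),'plinthtop')
br=p.sum(-1)
rect(roi&(abs(w[...,2]-.073)<.008)&(p[...,0]>110)&(sat>40)&(u>205)&(u<243),'panel')
rect(roi&(abs(w[...,2]-.187)<.02)&(br>200),'rail')
roi2=(u>305)&(u<365)&(v>150)&(v<245)
for t in (60,75,90): rect(roi2&(abs(w[...,2])<.012)&(sat>t),'mat%d'%t)
for (a,b) in [(335,199),(350,199),(345,170),(375,199),(226,190),(196,204),(249,200),(226,155),(200,152),(280,232)]: print(a,b,p[b,a],w[b,a])
big=cv2.resize(d['p'][135:245,175:365,::-1],None,fx=4,fy=4,interpolation=cv2.INTER_CUBIC); cv2.imwrite('pics/crop0.png',big)
E
```

```text
plinthtop 4149 ((587.9791870117188, 180.6817169189453), (237.21560668945312, 232.831787109375), 85.9946517944336) z nan
panel 746 ((597.6038818359375, 178.55511474609375), (56.60443115234375, 187.0734100341797), 85.25948333740234) z nan
rail 341 ((692.1331787109375, 169.68228149414062), (59.202816009521484, 234.85699462890625), 4.669292449951172) z nan
mat60 4379 ((574.163818359375, -215.55233764648438), (169.7209014892578, 378.1952819824219), 78.79199981689453) z nan
mat75 114 ((618.1121215820312, -221.57501220703125), (57.02779006958008, 64.93514251708984), 5.096290588378906) z 0.002934691664297384Traceback (most recent call last):
  File "<stdin>", line 16, in <module>
  File "<stdin>", line 7, in rect
    return _wrapfunc(a, 'argmax', axis=axis, out=out, **kwds)
    return bound(*args, **kwds)
ValueError: attempt to get argmax of an empty sequence
```

```bash
python3 - <<'E'
from h import *
np.set_printoptions(precision=4,suppress=True)
d=np.load('top0.npz'); w=d['w']; p=d['p'].astype(int)
for (a,b) in [(335,199),(350,199),(345,170),(375,199),(226,190),(196,204),(249,200),(226,155),(200,152),(280,232),(310,199),(335,240)]: print(a,b,p[b,a],w[b,a])
print('mat row199',[(i,*p[199,i]) for i in range(308,364,3)])
print('w z row 199',w[199,308:364:4,2]); print('panel row 200',[(i,*p[200,i]) for i in range(206,248,2)]);print(w[200,206:248:3,2])
big=cv2.resize(d['p'][135:245,175:365,::-1],None,fx=4,fy=4,interpolation=cv2.INTER_CUBIC); cv2.imwrite('pics/crop0.png',big)
E
```

```text
335 199 [127  93  54] [ 0.5693 -0.2106  0.0003]
350 199 [128  93  53] [ 0.5684 -0.264   0.0071]
345 170 [136  98  60] [ 0.6766 -0.2491  0.0014]
375 199 [96 77 50] [ 0.5701 -0.3577 -0.0033]
226 190 [121  77  44] [0.59  0.177 0.068]
196 204 [121  76  41] [0.5347 0.2698 0.1158]
249 200 [133  74  45] [0.5474 0.0942 0.1231]
226 155 [147 143 134] [0.6804 0.1638 0.1962]
200 152 [134 130 122] [0.6907 0.2466 0.1922]
280 232 [137 128 121] [ 0.4458 -0.0095  0.0561]
310 199 [146 115  77] [ 0.5691 -0.1196  0.0004]
335 240 [92 72 46] [ 0.4206 -0.2079  0.0009]
mat row199 [(308, np.int64(143), np.int64(114), np.int64(74)), (311, np.int64(144), np.int64(116), np.int64(79)), (314, np.int64(145), np.int64(117), np.int64(78)), (317, np.int64(128), np.int64(92), np.int64(54)), (320, np.int64(127), np.int64(91), np.int64(53)), (323, np.int64(143), np.int64(104), np.int64(59)), (326, np.int64(132), np.int64(95), np.int64(55)), (329, np.int64(127), np.int64(91), np.int64(53)), (332, np.int64(130), np.int64(93), np.int64(53)), (335, np.int64(127), np.int64(93), np.int64(54)), (338, np.int64(132), np.int64(96
[... 1000 characters left out ...]
3)), (224, np.int64(112), np.int64(69), np.int64(40)), (226, np.int64(121), np.int64(77), np.int64(43)), (228, np.int64(110), np.int64(69), np.int64(37)), (230, np.int64(118), np.int64(77), np.int64(44)), (232, np.int64(138), np.int64(90), np.int64(49)), (234, np.int64(73), np.int64(44), np.int64(25)), (236, np.int64(74), np.int64(47), np.int64(26)), (238, np.int64(74), np.int64(45), np.int64(28)), (240, np.int64(74), np.int64(44), np.int64(29)), (242, np.int64(68), np.int64(43), np.int64(28)), (244, np.int64(107), np.int64(59), np.int64(35)), (246, np.int64(129), np.int64(70), np.int64(41))]
[0.0706 0.0728 0.0711 0.073  0.0688 0.0741 0.0741 0.07   0.0723 0.0454
 0.0746 0.0677 0.0747 0.1192]
```

View pics/crop0.png

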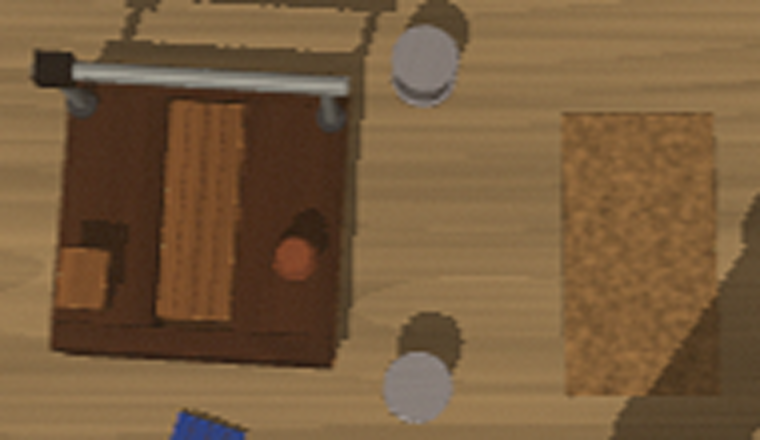

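The crop shows the mat at crop px (563..715, 113..396), the panel at (160..245, 100..320), the rail across y≈62..92, and a camera box on its +y end.

```bash
cat >> h.py <<'E'
def onplane(c,uv,z):
    uv=np.atleast_2d(uv).astype(float); r=np.c_[(uv[:,0]-c['cx'])/c['f'],(uv[:,1]-c['cy'])/c['f'],np.ones(len(uv))]@c['pose'][:3,:3].T
    t=(z-c['pose'][2,3])/r[:,2]; return c['pose'][:3,3]+r*t[:,None]
def rect(c,m,z,name):
    m=cv2.morphologyEx(m.astype(np.uint8),cv2.MORPH_CLOSE,np.ones((3,3)));m=cv2.morphologyEx(m,cv2.MORPH_OPEN,np.ones((3,3)))
    n,l,s,_=cv2.connectedComponentsWithStats(m); k=1+np.argmax(s[1:,4])
    vv,uu=np.nonzero(l==k); q=onplane(c,np.c_[uu,vv],z)[:,:2]*1000
    r=cv2.minAreaRect(q.astype(np.float32)); cc=q.mean(0); e,V=np.linalg.eigh(np.cov((q-cc).T)); a=V[:,1]*np.sign(V[0,1])
    print(name,len(q),'rect',np.round(r[0],1),np.round(r[1],1),round(r[2],2),'| mean',np.round(cc,1),'axis deg',round(np.degrees(np.arctan2(a[1],a[0])),2),'size',np.round(np.sqrt(12*e),1))
E
python3 - <<'E'
from h import *
c=cam('top'); p=c['pixels'].astype(float)+1; R=p[...,0]; br=p.sum(-1); ratio=p[...,2]/R
v,u=np.mgrid[:420,:560]
rect(c,(ratio<.48)&(u>305)&(u<365)&(v>150)&(v<245)&(cv2.blur(ratio,(3,3))<.475),.004,'mat')
rect(c,(R>95)&(u>205)&(u<243)&(v>158)&(v<220)&(ratio<.5),.073,'panel')
rect(c,(ratio>.75)&(br>250)&(u>190)&(u<268)&(v>145)&(v<165),.195,'rail')
rect(c,(R<150)&(ratio<.48)&(v>140)&(v<235)&(u>180)&(u<272),.073,'plinth')
K=lambda a:onplane(c,a,.073)[:,:2]*1000
# crop corners -> px = 175+x/4,135+y/4
print('front corners',K([[175+52/4,135+350/4],[175+332/4,135+366/4]]))
print('rail ends',onplane(c,[[175+70/4,135+72/4],[175+349/4,135+88/4]],.19)[:,:2])
s=cam('scene'); save(s,'s1.png'); P=s['pixels']
cv2.imwrite('pics/crop1.png',cv2.resize(P[180:310,270:440,::-1],None,fx=4.5,fy=4.5,interpolation=cv2.INTER_CUBIC))
E
```

```text
mat 2679 rect [ 573.9 -209.1] [256.7 137.7] 0.02 | mean [ 572.1 -208.8] axis deg 0.08 size [137.4 258.7]
panel 998 rect [599.3 181.3] [ 65.1 189.1] 86.99 | mean [599.3 181.4] axis deg -2.93 size [ 63.3 189.9]
rail 314 rect [683.  160.7] [215.7  14.7] 86.98 | mean [682.9 159.6] axis deg 86.94 size [ 14.7 218.2]
plinth 4684 rect [586.9 179.4] [243.9 236.2] 86.95 | mean [582.8 180.2] axis deg 78.44 size [231.1 238.6]
front corners [[476.92456893 303.46182244]
 [463.45720757  65.75875568]]
rail ends [[0.6879838  0.27061852]
 [0.67594141 0.04947318]]
```

View pics/crop1.png

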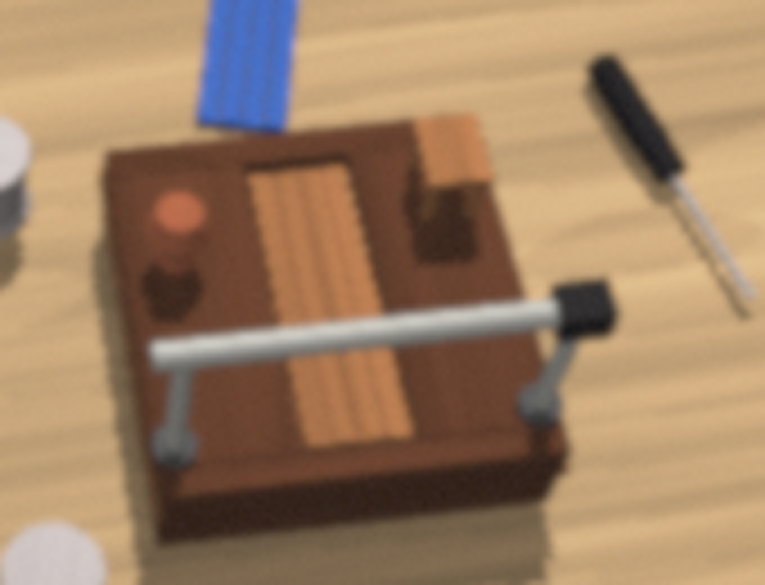

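Measured: plinth yaw is about −3.0°, panel centre is (0.599, 0.181), the ridge is about (0.592, 0.182), and the mat centre is (0.574, −0.209) with yaw 0. The panel, rail and mat sizes all agree with the given ones. Next is a helper that turns a target into rows.

```bash
cat >> h.py <<'E'
from scipy.spatial.transform import Rotation as Ro
YAW=np.radians(-3.0); RIDGE=np.array([.5918,.1818]); AX=np.array([np.cos(YAW),np.sin(YAW)]); AY=np.array([-AX[1],AX[0]])
def pl(x,y,z): return np.r_[RIDGE+AX*x/1000+AY*y/1000,z/1000]
def go(t,yaw=None):
    o=bot.get_obs(); R=Ro.from_quat(o['tool_rot'],scalar_first=True).as_matrix()
    d=R.T@(np.asarray(t)-o['eef_pos'])*100; s=0
    cur=np.arctan2(R[1,0],R[0,0])
    if yaw is not None: s=-((yaw-cur+np.pi/2)%np.pi-np.pi/2)
    r=o['eef_pos'][:2]-RIDGE
    print('row',np.round(d,2),round(s,3),'| pos',np.round(o['eef_pos'],4),'plinth',np.round([r@AX*1e3,r@AY*1e3,o['eef_pos'][2]*1e3],1),'yaw',round(np.degrees(cur),2),'zax',np.round(R[:,2],3),'F',np.round(o['contact_force'],1),'t',round(o['t'],2),'w',round(o['gripper_width'],3),'g',round(o['grasp_force'],1))
E
python3 -c "
from h import *
go(pl(-58,0,230),YAW)"
```

```text
row [ 56.33 -63.09   0.13] 0.463 | pos [ 0.2694 -0.6185  0.2307] plinth [-280.1 -816.1  230.7] yaw 23.54 zax [-0.001  0.001 -1.   ] F [0.1 0.3 0. ] t 0.2 w 1.001 g 0.0
```

```bash
R='';python3 -m jog '[[56.3,-63.1,0,0.463],[56.3,-63.1,0,0.463],[56.3,-63.1,0,0.463],[56.3,-63.1,0,0.463],[56.3,-63.1,0,0.463],[56.3,-63.1,0,0.463],[56.3,-63.1,0,0.463],[56.3,-63.1,0,0.463],[56.3,-63.1,0,0.463],[56.3,-63.1,0,0.463],[56.3,-63.1,0,0.463],[56.3,-63.1,0,0.463],[56.3,-63.1,0,0.463],[56.3,-63.1,0,0.463],[56.3,-63.1,0,0.463],[56.3,-63.1,0,0.463],[56.3,-63.1,0,0.463],[56.3,-63.1,0,0.463],[56.3,-63.1,0,0.463],[56.3,-63.1,0,0.463]]' 1; python3 -c "
from h import *
go(pl(-58,0,100),YAW)"
```

```text
t: 1.87
eef_pos: [0.5302, 0.1747, 0.2313]
tool_rot: [0.0, 1.0, -0.026, 0.0]
contact_force: [0.4, 0.3, 0.3]
gripper_width: 0.001
grasp_force: 0.0
row [ 0.31 -1.04 13.13] -0.0 | pos [0.5302 0.1747 0.2313] plinth [-61.2 -10.4 231.3] yaw -3.01 zax [ 0. -0. -1.] F [0.4 0.3 0.3] t 1.87 w 0.001 g 0.0
```

```bash
python3 -m jog '[[0.0,0,0,0],[0,0,0,0]]'; python3 -c "
from h import *
go(pl(-58,0,82),YAW)"
```

```text
t: 2.03
eef_pos: [0.5296, 0.1758, 0.231]
tool_rot: [-0.001, 1.0, -0.024, -0.0]
contact_force: [-0.5, -0.7, -0.0]
gripper_width: -0.0
grasp_force: 0.0
row [ 0.39 -0.91 14.9 ] 0.005 | pos [0.5296 0.1758 0.231 ] plinth [-61.8  -9.3 231. ] yaw -2.71 zax [-0.001  0.001 -1.   ] F [-0.5 -0.7 -0. ] t 2.03 w -0.0 g 0.0
```

```bash
python3 -m jog '[[0.4,-0.9,3,0.005],[0.4,-0.9,6,0.005],[0.4,-0.9,9,0.005],[0.4,-0.9,12,0.005],[0.4,-0.9,14.9,0.005],[0.4,-0.9,14.9,0.005],[0.4,-0.9,14.9,0.005]]'; python3 -c "
from h import *
go(pl(-58,0,82),YAW)
c=cam('scene');cv2.imwrite('pics/a1.png',cv2.resize(c['pixels'][150:320,260:440,::-1],None,fx=3.5,fy=3.5,interpolation=cv2.INTER_CUBIC))"
```

```text
t: 2.62
eef_pos: [0.5333, 0.1796, 0.0815]
tool_rot: [0.001, 1.0, -0.029, -0.002]
contact_force: [-0.5, 0.7, 0.8]
gripper_width: -0.0
grasp_force: 0.0
row [ 0.02 -0.53 -0.05] -0.006 | pos [0.5333 0.1796 0.0815] plinth [-58.3  -5.3  81.5] yaw -3.36 zax [-0.003 -0.002 -1.   ] F [-0.5  0.7  0.8] t 2.62 w -0.0 g 0.0
```

View pics/a1.png

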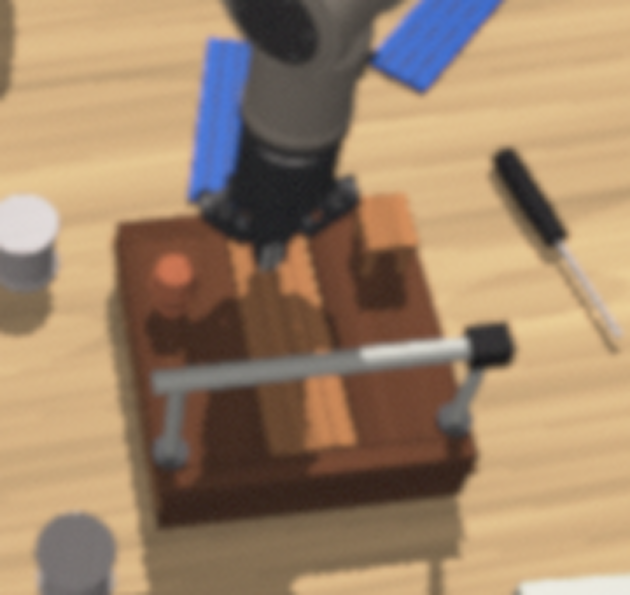

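The shut fingers stand over the near part of the panel (about 265,255), clear of the stool and urn. Pressing next.

```bash
python3 -m jog '[[0,0,0.5,0],[0,0,1.0,0],[0,0,1.5,0],[0,0,2,0],[0,0,2.5,0],[0,0,3,0],[0,0,3.3,0],[0,0,3.6,0],[0,0,3.6,0]]'; python3 -c "
from h import *
go(pl(-58,0,40),YAW)"
```

```text
t: 3.42
eef_pos: [0.5339, 0.1814, 0.0456]
tool_rot: [0.0, 1.0, -0.029, -0.001]
contact_force: [-0.1, -0.4, 0.2]
gripper_width: -0.0
grasp_force: 0.0
row [-0.03 -0.34  0.56] -0.005 | pos [0.5339 0.1814 0.0456] plinth [-57.8  -3.4  45.6] yaw -3.27 zax [-0.001 -0.    -1.   ] F [-0.1 -0.4  0.2] t 3.42 w -0.0 g 0.0
```

```bash
python3 -m jog '[[0,0,0.2,0],[0,0,0.4,0],[0,0,0.5,0],[0,0,0.5,0]]'; python3 -c "
from h import *
go(pl(-58,0,40),YAW)
c=cam('scene');cv2.imwrite('pics/a2.png',cv2.resize(c['pixels'][150:320,260:440,::-1],None,fx=3.5,fy=3.5,interpolation=cv2.INTER_CUBIC))"
```

```text
t: 3.75
eef_pos: [0.5347, 0.1817, 0.0424]
tool_rot: [0.0, 1.0, -0.029, 0.0]
contact_force: [-3.4, -1.5, 10.2]
gripper_width: 0.002
grasp_force: 5.2
row [-0.1  -0.31  0.24] -0.005 | pos [0.5347 0.1817 0.0424] plinth [-57.1  -3.1  42.4] yaw -3.28 zax [ 0.001 -0.    -1.   ] F [-3.4 -1.5 10.2] t 3.75 w 0.002 g 5.2
```

View pics/a2.png

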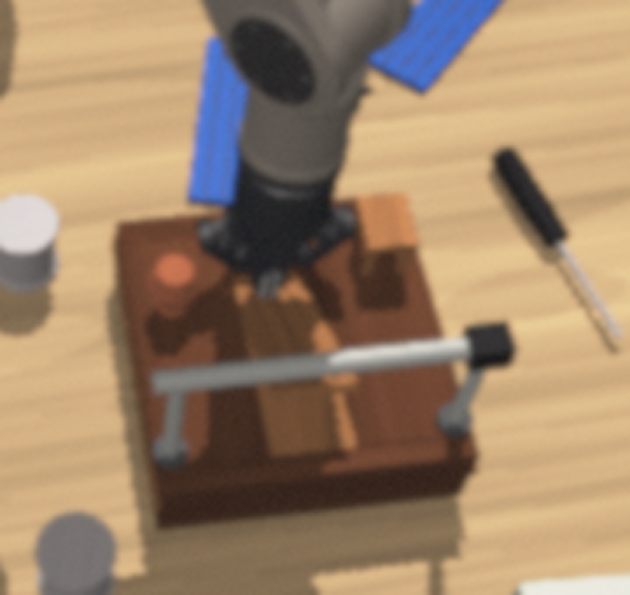

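The fingers press on the lowered end with about 10 N. Dragging down the slope.

```bash
python3 -m jog '[[-0.2,0,0.25,0],[-0.4,0,0.4,0],[-0.6,0,0.55,0],[-0.8,0,0.65,0],[-1.0,0,0.8,0],[-1.2,0,0.9,0],[-1.4,0,1.05,0],[-1.6,0,1.15,0],[-1.7,0,1.25,0],[-1.7,0,1.25,0]]'; cat >>h.py <<'E'
def prof():
    # panel profile along plinth x from scene camera depth, in recess |y|<25
    c=cam('scene'); w=cloud(c).reshape(-1,3); w=w[np.isfinite(w[:,0])]
    x=(w[:,:2]-RIDGE)@AX*1e3; y=(w[:,:2]-RIDGE)@AY*1e3; z=w[:,2]*1e3
    for a in range(-95,110,10):
        m=(abs(x-a)<5)&(abs(y)<25)&(z<150)
        if m.sum()>3: print(a,int(m.sum()),round(float(np.median(z[m])),1),end=' ; ')
    print(); return c
E
python3 -c "
from h import *
go(pl(-78,0,30),YAW); prof()"
```

```text
t: 4.63
eef_pos: [0.5234, 0.1848, 0.0344]
tool_rot: [-0.002, 1.0, -0.029, 0.006]
contact_force: [-1.5, -2.2, 37.9]
gripper_width: 0.002
grasp_force: 16.2
row [-0.96 -0.06  0.43] -0.005 | pos [0.5234 0.1848 0.0344] plinth [-68.4  -0.6  34.4] yaw -3.31 zax [ 0.012  0.004 -1.   ] F [-1.5 -2.2 37.9] t 4.63 w 0.002 g 16.2
-95 15 12.4 ; -85 10 17.2 ; -75 25 76.3 ; -65 102 59.9 ; -55 182 94.4 ; -45 32 43.1 ; -35 37 50.1 ; -25 36 56.8 ; -15 35 63.3 ; -5 36 69.4 ; 5 41 76.9 ; 15 35 82.8 ; 25 39 89.2 ; 35 34 95.0 ; 45 17 62.0 ; 55 68 62.3 ; 65 88 63.3 ; 75 83 63.3 ; 85 63 62.2 ; 95 66 61.7 ; 105 42 68.9 ;
```

```bash
cat >>h.py <<'E'
def end():
    # far end of raised panel from top camera depth: points on the tipped face
    c=cam('top'); w=cloud(c).reshape(-1,3); w=w[np.isfinite(w[:,0])]
    x=(w[:,:2]-RIDGE)@AX*1e3; y=(w[:,:2]-RIDGE)@AY*1e3; z=w[:,2]*1e3
    m0=(abs(y)<28)
    print('top:',[(a,int((m0&(abs(x-a)<2)&(z<160)).sum()),round(float(np.median(z[m0&(abs(x-a)<2)&(z<160)])),1)) for a in range(20,104,4) if (m0&(abs(x-a)<2)&(z<160)).sum()>2]); return c
E
python3 -c "
from h import *
end()"
```

```text
top: [(20, 14, 85.9), (24, 16, 90.1), (28, 17, 91.1), (32, 16, 94.7), (36, 21, 97.0), (40, 24, 99.4), (44, 18, 101.5), (48, 23, 105.7), (52, 23, 107.8), (56, 24, 110.9), (60, 20, 113.4), (64, 25, 114.2), (68, 19, 117.1), (72, 10, 115.4), (84, 13, 65.0), (88, 19, 64.2), (92, 16, 63.6), (96, 18, 64.3), (100, 22, 65.4)]
```

```bash
python3 -m jog '[[-0.2,0,0.05,0],[-0.4,0,0.1,0],[-0.6,0,0.15,0],[-0.8,0,0.25,0],[-0.9,0,0.3,0],[-0.9,0,0.3,0]]'; python3 -c "
from h import *
go(pl(-78,0,30),YAW); end()"
```

```text
t: 5.23
eef_pos: [0.5103, 0.1834, 0.0267]
tool_rot: [-0.001, 1.0, -0.029, 0.002]
contact_force: [2.4, -0.1, 7.7]
gripper_width: -0.0
grasp_force: 3.0
row [ 0.35 -0.27 -0.33] -0.005 | pos [0.5103 0.1834 0.0267] plinth [-81.5  -2.7  26.7] yaw -3.3 zax [ 0.004  0.001 -1.   ] F [ 2.4 -0.1  7.7] t 5.23 w -0.0 g 3.0
top: [(20, 19, 85.3), (24, 22, 90.0), (28, 19, 91.4), (32, 22, 94.6), (36, 20, 97.5), (40, 24, 99.1), (44, 21, 102.5), (48, 22, 105.0), (52, 24, 107.6), (56, 20, 110.1), (60, 29, 113.0), (64, 14, 115.0), (68, 9, 110.9), (80, 19, 63.6), (84, 19, 64.2), (88, 18, 65.6), (92, 19, 64.7), (96, 19, 63.5), (100, 15, 64.7)]
```

```bash
python3 -m jog '[[0,0,-0.2,0],[0,0,-0.5,0],[0,0,-1,0],[0,0,-2,0],[0,0,-4,0],[0,0,-7,0],[0,0,-10,0],[0,0,-13,0],[0,0,-13,0]]' -1; python3 -c "
from h import *
go(pl(38,0,180),YAW); c=end(); c=prof()
cv2.imwrite('pics/a3.png',cv2.resize(c['pixels'][150:320,260:440,::-1],None,fx=3.5,fy=3.5,interpolation=cv2.INTER_CUBIC))"
```

```text
t: 6.03
eef_pos: [0.5109, 0.1842, 0.1607]
tool_rot: [-0.001, 1.0, -0.029, 0.003]
contact_force: [0.2, 0.6, -0.3]
gripper_width: 0.997
grasp_force: 0.0
row [11.9  -0.25 -1.85] -0.005 | pos [0.5109 0.1842 0.1607] plinth [-80.9  -1.8 160.7] yaw -3.3 zax [ 0.007  0.003 -1.   ] F [ 0.2  0.6 -0.3] t 6.03 w 0.997 g 0.0
top: [(20, 14, 85.4), (24, 20, 87.5), (28, 19, 92.3), (32, 21, 93.3), (36, 23, 97.3), (40, 18, 99.4), (44, 22, 102.0), (48, 22, 104.5), (52, 23, 107.0), (56, 20, 108.4), (60, 26, 112.6), (64, 18, 113.9), (68, 8, 111.0), (76, 4, 66.5), (80, 15, 64.0), (84, 21, 63.9), (88, 16, 63.2), (92, 19, 65.2), (96, 17, 64.1), (100, 18, 64.0)]
-95 218 40.7 ; -85 28 17.9 ; -75 33 25.3 ; -65 26 30.5 ; -55 34 36.8 ; -45 32 44.0 ; -35 31 50.0 ; -25 33 57.1 ; -15 37 62.5 ; -5 38 69.9 ; 5 38 76.1 ; 15 40 82.4 ; 25 36 89.9 ; 35 33 94.3 ; 45 33 61.7 ; 55 70 62.1 ; 65 90 63.5 ; 75 63 62.8 ; 85 70 62.2 ; 95 66 61.6 ; 105 43 68.6 ;
```

View pics/a3.png

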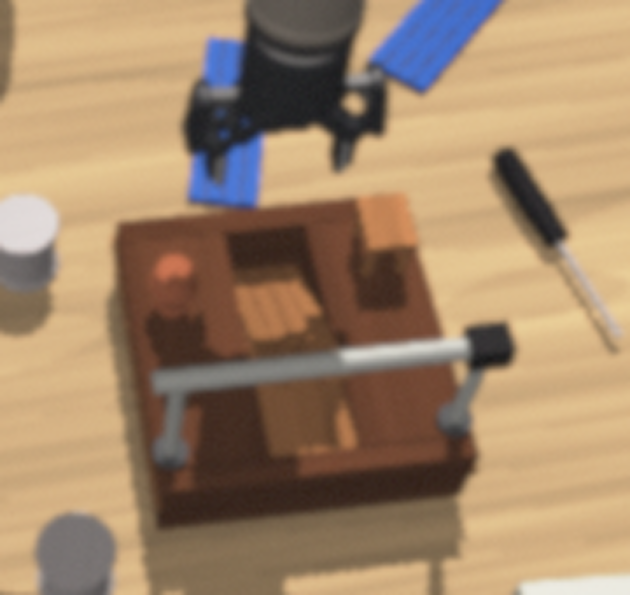

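The panel stays tipped by itself: its raised end is at plinth x≈66, z≈115 (about (330,340) in the crop), and its lower end is at the end wall. Jog rows can't tilt the tool, so I'll grasp just short of the rail, where the body clears it.

```bash
python3 -m jog '[[3,-0.2,0,0],[6,-0.2,0,0],[9,-0.2,0,0],[11.8,-0.2,0,0],[11.8,-0.2,1,0],[11.8,-0.2,3,0],[11.8,-0.2,5,0],[11.8,-0.2,6,0],[11.8,-0.2,6,0],[11.8,-0.2,6,0]]' -1; python3 - <<'E'
from h import *
go(pl(37,0,75),YAW)
for n in('scene','top'):
    c=cam(n);w=cloud(c).reshape(-1,3); w=w[np.isfinite(w[:,0])]
    x=(w[:,:2]-RIDGE)@AX*1e3; y=(w[:,:2]-RIDGE)@AY*1e3; z=w[:,2]*1e3
    for s in(-1,1):
        m=(abs(x-37)<20)&(s*y>38)&(s*y<62)&(z>85)&(z<200)
        print(n,s,m.sum(), np.round(np.percentile(z[m],[0,3,10,50]),1) if m.sum() else '', np.round(np.percentile(x[m],[3,97]),1) if m.sum() else '')
    if n=='scene': cv2.imwrite('pics/a4.png',cv2.resize(c['pixels'][150:320,260:440,::-1],None,fx=3.5,fy=3.5,interpolation=cv2.INTER_CUBIC))
E
```

```text
t: 6.97
eef_pos: [0.6252, 0.1781, 0.0946]
tool_rot: [0.0, 1.0, -0.028, -0.001]
contact_force: [-0.2, -0.2, 1.1]
gripper_width: 0.997
grasp_force: 0.0
row [ 0.35 -0.2   1.96] -0.005 | pos [0.6252 0.1781 0.0946] plinth [33.6 -2.  94.6] yaw -3.26 zax [-0.003 -0.001 -1.   ] F [-0.2 -0.2  1.1] t 6.97 w 0.997 g 0.0
scene -1 155 [110.3 113.7 123.6 158.2] [24.2 48.8]
scene 1 141 [104.1 114.4 125.4 158.5] [23.8 46.4]
top -1 0  
top 1 1 [174.3 174.3 174.3 174.3] [22.1 22.1]
```

View pics/a4.png

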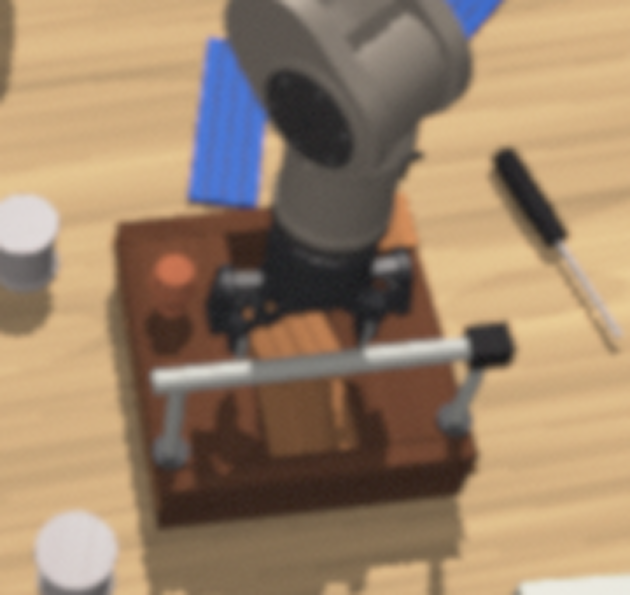

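The open fingers straddle the raised end ((240,340) and (365,330)), and the body is clear of the rail. Depth confirms the tips stand about 13 mm back when open, so I can go lower.

```bash
python3 -m jog '[[0.2,-0.1,0.5,0],[0.2,-0.1,1.0,0],[0.2,-0.1,1.5,0],[0.2,-0.1,2.0,0],[0.2,-0.1,2.4,0],[0.2,-0.1,2.4,0],[0.2,-0.1,2.4,0]]' -1 && python3 -m jog '[[0,0,0,0],[0,0,0,0],[0,0,0,0],[0,0,0,0],[0,0,0,0],[0,0,0,0],[0,0,0,0],[0,0,0,0]]' 1 60; python3 -c "
from h import *
go(pl(37,0,71),YAW)"
```

```text
t: 7.65
eef_pos: [0.6281, 0.1791, 0.0714]
tool_rot: [0.0, 1.0, -0.029, -0.0]
contact_force: [-0.1, 0.9, 0.3]
gripper_width: 1.0
grasp_force: 0.0
t: 8.32
eef_pos: [0.6288, 0.1794, 0.0725]
tool_rot: [-0.0, 1.0, -0.029, 0.001]
contact_force: [-0.5, 0.1, 6.2]
gripper_width: 0.706
grasp_force: 64.3
row [-0.01 -0.04  0.15] -0.005 | pos [0.6288 0.1794 0.0725] plinth [37.1 -0.4 72.5] yaw -3.27 zax [ 0.001  0.    -1.   ] F [-0.5  0.1  6.2] t 8.32 w 0.706 g 64.3
```

```bash
python3 -m jog '[[0,0,0,0],[0,0,-0.3,0],[0,0,-0.6,0],[0,0,-1,0],[0,0,-1.5,0],[0,0,-2,0],[0,0,-2,0]]' 1 100; python3 - <<'E'
from h import *
go(pl(37,0,250),YAW)
end(); prof()
E
```

```text
t: 8.9
eef_pos: [0.629, 0.1794, 0.0931]
tool_rot: [-0.0, 1.0, -0.029, 0.001]
contact_force: [0.5, -0.6, -0.5]
gripper_width: 0.704
grasp_force: 107.4
row [ -0.    -0.05 -15.69] -0.005 | pos [0.629  0.1794 0.0931] plinth [37.2 -0.4 93.1] yaw -3.29 zax [ 0.001  0.001 -1.   ] F [ 0.5 -0.6 -0.5] t 8.9 w 0.704 g 107.4
top: []
-95 100 50.2 ; -85 15 37.6 ; -75 11 42.5 ; -65 9 49.5 ; 15 23 101.9 ; 25 34 108.1 ; 35 48 114.7 ; 45 99 64.1 ; 55 82 62.8 ; 65 62 62.1 ; 75 67 62.5 ; 85 61 62.0 ; 95 65 62.2 ; 105 42 69.1 ;
```

The grasp holds and the tilt is unchanged. However, the panel sits about 20 mm above the TCP, too high in the pads to lay it flat. I'll set it back in its stable tipped place and take it again nearer the fingertips.

```bash
python3 -m jog '[[0,0,0.5,0],[0,0,1,0],[0,0,1.5,0],[0,0,1.8,0],[0,0,2.0,0],[0,0,2.0,0],[0,0,2.0,0]]' 1 20 && python3 -m jog '[[0,0,0,0],[0,0,0,0],[0,0,0,0],[0,0,-0.85,0],[0,0,-0.85,0],[0,0,-0.85,0]]' -1; python3 -c "
from h import *
go(pl(37,0,80),YAW);prof()"
```

```text
t: 9.58
eef_pos: [0.6286, 0.179, 0.0727]
tool_rot: [0.0, 1.0, -0.029, 0.0]
contact_force: [-2.1, -1.5, 8.8]
gripper_width: 0.702
grasp_force: 108.3
t: 10.08
eef_pos: [0.6289, 0.1794, 0.081]
tool_rot: [-0.0, 1.0, -0.029, 0.001]
contact_force: [-0.1, -0.4, -0.2]
gripper_width: 0.997
grasp_force: 0.0
row [-0.02 -0.04  0.1 ] -0.005 | pos [0.6289 0.1794 0.081 ] plinth [37.2 -0.4 81. ] yaw -3.28 zax [ 0.001  0.    -1.   ] F [-0.1 -0.4 -0.2] t 10.08 w 0.997 g 0.0
-95 134 41.4 ; -85 14 18.5 ; -75 10 23.7 ; 5 18 77.7 ; 15 35 82.9 ; 25 40 88.3 ; 35 31 95.2 ; 45 33 61.9 ; 55 62 62.8 ; 65 97 63.2 ; 75 62 62.4 ; 85 64 62.2 ; 95 63 62.0 ; 105 45 68.8 ;
```

```bash
python3 -m jog '[[0,0,0,0],[0,0,0,0],[0,0,0,0],[0,0,0,0],[0,0,0,0],[0,0,0,0],[0,0,-0.2,0],[0,0,-0.5,0],[0,0,-1,0],[0,0,-1.5,0],[0,0,-2,0],[0,0,-2,0]]' 1 80; python3 - <<'E'
from h import *
go(pl(37,0,250),YAW)
prof()
E
```

```text
t: 11.13
eef_pos: [0.6291, 0.1795, 0.1017]
tool_rot: [-0.0, 1.0, -0.029, 0.001]
contact_force: [-0.0, 0.7, -1.2]
gripper_width: 0.698
grasp_force: 86.0
row [-1.000e-02 -5.000e-02 -1.483e+01] -0.005 | pos [0.6291 0.1795 0.1017] plinth [ 37.4  -0.4 101.7] yaw -3.28 zax [ 0.002  0.001 -1.   ] F [-0.   0.7 -1.2] t 11.13 w 0.698 g 86.0
-95 96 50.6 ; -85 12 36.1 ; -75 11 43.9 ; -65 4 47.9 ; 5 19 96.4 ; 15 24 103.9 ; 25 40 109.3 ; 35 44 115.5 ; 45 96 65.3 ; 55 80 63.0 ; 65 69 62.3 ; 75 64 61.9 ; 85 63 62.3 ; 95 67 62.3 ; 105 40 68.7 ;
```

Held again at 33°. Lifting straight up past the rail.

```bash
python3 -m jog '[[0,0,-1,0],[0,0,-2.5,0],[0,0,-4.5,0],[0,0,-6.5,0],[0,0,-8.5,0],[0,0,-10.5,0],[0,0,-12.5,0],[0,0,-14.5,0],[0,0,-16,0],[-1,0,-16.8,0],[-2.5,0,-16.8,0],[-4,0,-16.8,0],[-5,0,-16.8,0],[-5,0,-16.8,0]]'; python3 - <<'E'
from h import *
# target: panel middle at mat centre; grasp ~59 mm ahead of middle
go([.574+.059,-.209,.25],0.0)
o=bot.get_obs(); T=o['eef_pos']
c=cam('scene');w=cloud(c).reshape(-1,3); w=w[np.isfinite(w[:,0])]
x=(w[:,:2]-T[:2])@AX*1e3; y=(w[:,:2]-T[:2])@AY*1e3; z=(w[:,2]-T[2])*1e3
for a in range(-140,60,10):
    m=(abs(x-a)<5)&(abs(y)<25)&(z>-110)&(z<60)
    if m.sum()>3: print(a,int(m.sum()),np.round(np.median(z[m]),1),end='; ')
for s in(-1,1):
    m=(abs(x)<18)&(s*y>33)&(s*y<55)&(z>-40)&(z<60); print('tip',s,m.sum(),np.round(np.percentile(z[m],[0,2,5,10,20]),1))
cv2.imwrite('pics/a5.png',cv2.resize(c['pixels'][130:320,240:440,::-1],None,fx=3.1,fy=3.1,interpolation=cv2.INTER_CUBIC))
E
```

```text
t: 12.35
eef_pos: [0.5758, 0.1826, 0.2683]
tool_rot: [0.0, 1.0, -0.028, -0.001]
contact_force: [-0.1, 1.0, -1.1]
gripper_width: 0.702
grasp_force: 86.3
row [ 7.87 38.78  1.84] -0.055 | pos [0.5758 0.1826 0.2683] plinth [-1.600e+01 -1.000e-01  2.683e+02] yaw -3.17 zax [-0.002 -0.001 -1.   ] F [-0.1  1.  -1.1] t 12.35 w 0.702 g 86.3
-110 5 -56.5; -100 4 -48.9; -90 4 -45.0; -60 9 -23.1; -50 18 -17.3; -40 22 -10.4; -30 27 -4.1; -20 33 2.4; -10 36 8.8; 0 40 14.8; 10 40 22.3; 20 43 29.0; 30 71 29.7; tip -1 134 [ 4.8  7.5 12.6 17.  22.2]
tip 1 94 [ 9.  12.4 17.9 25.  46.7]
```

View pics/a5.png

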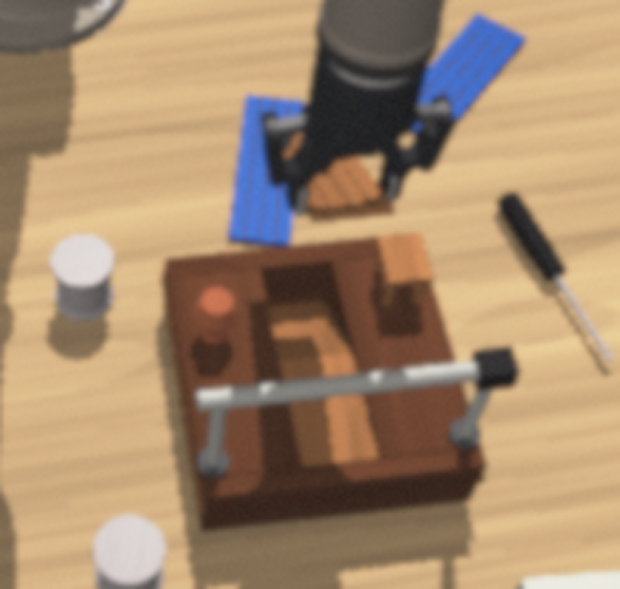

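In free air the panel is held at 33°. Its mid-plane is about 10.6 mm above the TCP and the tips about 5 mm above it, so it can be laid flat. The recess is empty and everything else is undisturbed. Carrying it over the mat.

```bash
python3 -m jog '[[0,2,0,0],[0.5,5,0,-0.02],[1,8,0,-0.04],[1.5,11,0,-0.055],[2,14,0,-0.055],[2.5,17,0,-0.055],[3,20,0,-0.055],[3.5,23,0,-0.055],[4,26,0,-0.055],[4.5,29,0,-0.055],[5,32,1,-0.055],[5.2,35,2,-0.055],[5.2,37,3,-0.055],[5.2,38.2,4,-0.055],[5.2,38.9,5,-0.055],[5.2,38.9,6,-0.055],[5.2,38.9,6,-0.055],[5.2,38.9,6,-0.055]]'; python3 - <<'E'
from h import *
go([.606,-.209,.10],0.0)
o=bot.get_obs(); T=o['eef_pos']
c=cam('scene');w=cloud(c).reshape(-1,3); w=w[np.isfinite(w[:,0])]
d=(w-T)*1e3; x,y,z=d.T
for a in range(-140,60,10):
    m=(abs(x-a)<5)&(abs(y)<25)&(z>-110)&(z<60)
    if m.sum()>3: print(a,int(m.sum()),np.round(np.median(z[m]),1),end='; ')
m=(abs(x-15)<12)&(abs(y)<60)&(z>5)&(z<35);print('y ext',np.percentile(y[m],[1,50,99]))
E
```

```text
t: 13.9
eef_pos: [0.6083, -0.2069, 0.2076]
tool_rot: [-0.001, 1.0, 0.0, -0.001]
contact_force: [-0.5, 0.4, -0.6]
gripper_width: 0.701
grasp_force: 86.2
row [-0.22  0.22 10.76] 0.0 | pos [ 0.6083 -0.2069  0.2076] plinth [  36.8 -387.3  207.6] yaw 0.02 zax [-0.001  0.002 -1.   ] F [-0.5  0.4 -0.6] t 13.9 w 0.701 g 86.2
-50 9 -15.4; -40 23 -10.3; -30 29 -3.3; -20 36 2.0; -10 46 8.7; 0 48 15.6; 10 51 22.4; 20 45 29.2; 30 74 30.8; y ext [-44.9988485   -1.29377121  40.07165821]
```

```bash
python3 -m jog '[[0,0.1,2,0],[-0.1,0.1,4,0],[-0.2,0.2,6,0],[-0.2,0.2,8,0],[-0.2,0.2,9.5,0],[-0.2,0.2,10.8,0],[-0.2,0.2,11.5,0],[-0.2,0.2,12,0],[-0.2,0.2,12.3,0],[-0.2,0.2,12.6,0],[-0.2,0.2,12.6,0]]' 1 40; python3 -c "
from h import *
go([.606,-.209,.081],0.0)"
```

```text
t: 14.87
eef_pos: [0.6064, -0.2113, 0.0825]
tool_rot: [0.0, 1.0, -0.001, 0.0]
contact_force: [-0.5, -0.2, -1.6]
gripper_width: 0.696
grasp_force: 86.3
row [-0.04 -0.23  0.15] -0.002 | pos [ 0.6064 -0.2113  0.0825] plinth [  35.1 -391.8   82.5] yaw -0.12 zax [ 0.001 -0.    -1.   ] F [-0.5 -0.2 -1.6] t 14.87 w 0.696 g 86.3
```

```bash
python3 -m jog '[[0,0,0.2,0],[0.2,0,0.5,0],[0.44,0,0.82,0],[0.64,0,1.17,0],[0.84,0,1.52,0],[1.02,0,1.88,0],[1.2,0,2.24,0],[1.37,0,2.6,0],[1.53,0,2.98,0],[1.53,0,2.98,0]]'; cat >>h.py <<'E'
def rel():
    o=bot.get_obs(); T=o['eef_pos']
    c=cam('scene');w=cloud(c).reshape(-1,3); w=w[np.isfinite(w[:,0])]
    x=(w[:,0]-T[0])*1e3; y=(w[:,1]-T[1])*1e3; z=w[:,2]*1e3
    for a in range(-170,60,10):
        m=(abs(x-a)<5)&(abs(y)<22)&(z>-10)&(z<T[2]*1e3+40)
        if m.sum()>3: print(a,int(m.sum()),np.round(np.median(z[m]),1),end='; ')
    print(); return c
E
python3 -c "
from h import *
go([.633,-.209,-.001],0.0); rel()"
```

```text
t: 15.7
eef_pos: [0.6224, -0.2116, 0.0521]
tool_rot: [0.0, 1.0, -0.001, 0.001]
contact_force: [2.8, -0.8, 4.4]
gripper_width: 0.702
grasp_force: 86.0
row [ 1.05 -0.26  5.31] -0.002 | pos [ 0.6224 -0.2116  0.0521] plinth [  51.2 -391.2   52.1] yaw -0.1 zax [ 0.001 -0.    -1.   ] F [ 2.8 -0.8  4.4] t 15.7 w 0.702 g 86.0
-170 11 2.1; -160 12 1.7; -150 6 2.5; -140 8 11.9; -130 7 15.3; -120 6 21.2; -110 5 22.9; -20 31 60.5; -10 40 64.5; 0 93 64.3; 10 103 5.2; 20 103 5.1; 30 110 4.0; 40 53 1.6; 50 59 2.3;
```

The panel is pivoting as planned (about 22° now, contact force about 5 N). Continuing down.

```bash
python3 -m jog '[[0.15,-0.05,0.38,0],[0.29,-0.1,0.75,0],[0.42,-0.2,1.13,0],[0.54,-0.2,1.52,0],[0.65,-0.2,1.9,0],[0.75,-0.2,2.3,0],[0.84,-0.2,2.7,0],[0.92,-0.2,3.09,0],[1,-0.2,3.5,0],[1.06,-0.2,3.88,0],[1.1,-0.2,4.2,0],[1.1,-0.2,4.5,0],[1.1,-0.2,4.5,0]]'; python3 -c "
from h import *
go([.633,-.209,-.001],0.0); rel()"
```

```text
t: 16.83
eef_pos: [0.632, -0.2092, 0.0066]
tool_rot: [-0.0, 1.0, -0.001, -0.001]
contact_force: [1.6, 0.0, 3.3]
gripper_width: 0.704
grasp_force: 85.4
row [ 0.1  -0.02  0.76] -0.002 | pos [ 0.632  -0.2092  0.0066] plinth [  60.6 -388.4    6.6] yaw -0.13 zax [-0.001  0.    -1.   ] F [1.6 0.  3.3] t 16.83 w 0.704 g 85.4
-170 6 1.4; -160 7 7.4; -150 12 9.2; -140 7 11.7; -130 8 12.9; -120 4 12.7; -20 14 21.1; -10 46 21.9; 0 49 22.5; 10 57 24.2; 20 72 23.5; 30 98 4.0; 40 58 1.2; 50 57 1.3;
```

```bash
python3 -m jog '[[0.05,0,0.2,0],[0.05,0,0.4,0],[0.05,0,0.55,0],[0.05,0,0.65,0],[0.05,0,0.75,0],[0.05,0,0.75,0]]'; python3 -c "
from h import *
go([.633,-.209,-.001],0.0); rel()"
```

```text
t: 17.38
eef_pos: [0.6327, -0.2094, -0.0002]
tool_rot: [-0.0, 1.0, -0.001, -0.0]
contact_force: [0.2, 0.9, 3.6]
gripper_width: 0.701
grasp_force: 85.4
row [ 0.03 -0.04  0.08] -0.002 | pos [ 6.327e-01 -2.094e-01 -2.000e-04] plinth [ 6.130e+01 -3.885e+02 -2.000e-01] yaw -0.14 zax [-0.  0. -1.] F [0.2 0.9 3.6] t 17.38 w 0.701 g 85.4
-170 5 1.2; -150 10 10.8; -140 10 10.8; -130 7 9.4; -120 5 13.1; -20 12 14.8; -10 46 15.1; 0 57 16.0; 10 54 16.5; 20 55 16.4; 30 94 3.4; 40 59 1.7; 50 57 1.7;
```

```bash
python3 -m jog '[[0,0,0.1,0],[0,0,0.2,0],[0,0,0.3,0],[0,0,0.3,0]]'; python3 -c "
from h import *
go([.633,-.209,-.001],0.0); rel()"
```

```text
t: 17.77
eef_pos: [0.6328, -0.2094, -0.0008]
tool_rot: [0.0, 1.0, -0.001, -0.0]
contact_force: [-6.5, 1.7, 21.5]
gripper_width: 0.702
grasp_force: 95.1
row [ 0.02 -0.04  0.02] -0.002 | pos [ 0.6328 -0.2094 -0.0008] plinth [  61.4 -388.5   -0.8] yaw -0.14 zax [-0.001 -0.    -1.   ] F [-6.5  1.7 21.5] t 17.77 w 0.702 g 95.1
-170 5 1.1; -150 9 9.7; -140 11 10.5; -130 8 10.1; -110 4 9.3; -20 10 14.3; -10 45 15.9; 0 55 15.2; 10 52 15.6; 20 57 15.7; 30 92 3.3; 40 59 0.9; 50 56 2.1;
```

The tips rest on the mat and the raised end is about 3 mm up. Releasing gently in small openings.

```bash
python3 -m jog '[[0,0,-0.2,0],[0,0,-0.25,0],[0,0,-0.25,0]]' 1 20 && python3 -m jog '[[0,0,0,0],[0,0,0,0],[0,0,0,0],[0,0,0,0]]' -0.46; python3 -m jog '[[0,0,0,0],[0,0,0,0],[0,0,0,0],[0,0,0,0]]' -0.7; python3 -c "
from h import *
go([.633,-.209,-.001],0.0); rel()"
```

```text
t: 18.07
eef_pos: [0.6328, -0.2094, -0.0003]
tool_rot: [0.0, 1.0, -0.001, -0.0]
contact_force: [-1.0, 0.4, 4.4]
gripper_width: 0.7
grasp_force: 85.5
t: 18.4
eef_pos: [0.6328, -0.2094, -0.0009]
tool_rot: [-0.0, 1.0, -0.001, -0.0]
contact_force: [0.2, 0.2, 0.6]
gripper_width: 0.727
grasp_force: 0.0
t: 18.73
eef_pos: [0.633, -0.2094, -0.0005]
tool_rot: [0.0, 1.0, -0.001, 0.0]
contact_force: [0.3, 0.2, 0.5]
gripper_width: 0.847
grasp_force: 0.0
row [ 0.   -0.04  0.05] -0.002 | pos [ 6.330e-01 -2.094e-01 -5.000e-04] plinth [  61.6 -388.5   -0.5] yaw -0.13 zax [ 0. -0. -1.] F [0.3 0.2 0.5] t 18.73 w 0.847 g 0.0
-170 5 3.0; -160 4 8.9; -150 8 7.4; -140 11 9.6; -130 8 10.7; -110 4 8.2; -20 24 9.4; -10 51 9.5; 0 57 9.5; 10 53 9.4; 20 58 9.9; 30 76 4.5; 40 59 1.3; 50 59 1.8;
```

Flat now. Withdrawing straight up and away.

```bash
python3 -m jog '[[0,0,-0.5,0],[0,0,-2,0],[0,0,-5,0],[0,0,-9,0],[0,0,-13,0],[0,0,-17,0],[0,0,-20,0],[0,4,-22,0],[0,8,-22,0],[0,12,-22,0],[0,16,-22,0],[0,20,-22,0],[-3,24,-22,0],[-6,28,-22,0],[-6,28,-22,0],[-6,28,-22,0]]' -1; python3 - <<'E'
from h import *
go([.633,-.209,-.001],0.0)
c=cam('top'); p=c['pixels'].astype(float)+1; R=p[...,0]
crop=c['pixels'][130:250,180:420]
cv2.imwrite('pics/f.png',cv2.resize(crop[...,::-1],None,fx=3.3,fy=3.3,interpolation=cv2.INTER_CUBIC))
E
```

```text
t: 20.12
eef_pos: [0.5666, -0.4964, 0.2209]
tool_rot: [0.002, 1.0, -0.006, -0.001]
contact_force: [0.5, -0.2, 0.1]
gripper_width: 1.001
grasp_force: 0.0
row [  6.35 -28.91  22.05] -0.012 | pos [ 0.5666 -0.4964  0.2209] plinth [  10.3 -678.6  220.9] yaw -0.69 zax [-0.002 -0.004 -1.   ] F [ 0.5 -0.2  0.1] t 20.12 w 1.001 g 0.0
```

View pics/f.png

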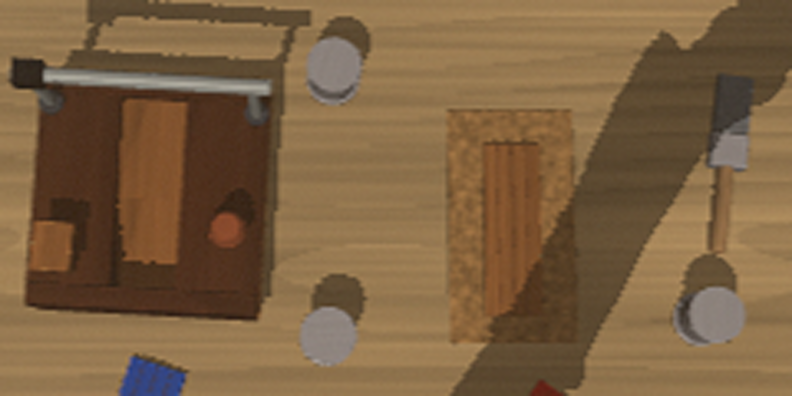

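The panel lies flat and grooved face up at (484..540, 142..316), wholly on the mat (447..577, 110..342) and square with it. Stool, urn and spools stand in place.

```bash
python3 -m jog '[[0,0,0,0],[0,0,0,0],[0,0,0,0],[0,0,0,0]]' >/dev/null; python3 -c "
from station import bot
print(bot.hand_in())"
```

```text
the job is handed in; nothing more can be done
None
```

The wooden panel lies flat on the cork mat, grooved face up, wholly on the mat and square with it, and the job is handed in at about 20 s; jog can't tilt the tool, so I gripped it vertically just short of the rail (setting it back in its tipped place once to re-grip) and pivoted it flat on the mat, where the held end settled the last 3 mm or so on release.

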